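Blow out the red button cup

ROBOT

A 6-joint arm with a two-finger parallel gripper is mounted at the origin on the work surface. World frame = base frame: x ahead of the robot, y to its left, z up, the work surface at z = 0. Lengths are in mm, angles in rad, forces in N, time in s.
With the tool pointing down it reaches from about 400 to 925 mm from the base axis. Payload 12.5 kg.
Tool frame: the origin (TCP) lies at the centre of the arm's flange, where the gripper is bolted on; the fingertips stand 190 mm ahead of it and the grasp point (between the pads) lies 171 mm ahead of it; z points along the fingers, y is the line along which they close (so a half turn about z gives the same grasp; the last joint's range is limited). The gripper opens to 95 mm and grips with 3 to 60 N. Pads are 20 mm wide; open, the fingers measure 119 mm over their backs; the gripper's body (75 mm by 180 mm) begins 59 mm behind the grasp point.
Start: joints at [1.01, 0.491, 1.559, -0, 1.092, -0.106], TCP at [274.529, 561.479, 404.761] pointing down, gripper open.
Joint ranges: [-3.1, 3.1], [-0.84, 2.19], [0.05, 2.79], [-1.13, 4.28], [0.06, 2.93], [-2.69, 2.69]. Speed limits (rad/s): [2.22, 2.22, 2.79, 3.14, 3.14, 3.14].

INTERFACE

Orientations are given as [roll, pitch, yaw] about the fixed x, y, z axes, in that order (R = Rz(yaw) Ry(pitch) Rx(roll)).
In Python, from cell import env, read_camera, search_frame, cut_out gives the robot as it stands. The module is installed in compiled form; this text tells all that it offers.
- The arm moves only by the tool move_arm, never from a script. Its argument "commands" is a list of rows, each a list of 3 entries, a list of its own where there are three numbers: the shift along the world's x, y, z normalised to -1 to 1, where 1 is 0.03 m, then the turn about the world's z normalised to -1 to 1, where 1 is 0.08 rad, then the opening, from -1 (shut) to 1 (fully open), so that 0 is half open. A call has 1 to 20 rows; each row shifts and turns the commanded pose from where the row before left it; what a row does not reach is not made up. A row lasts 1/12 s, in which the tool goes at most 41.7 mm and 7.16 degrees, less where a joint would pass 70% of its speed; a pose out of reach is approached as far as the arm can. A call with a number of a shift or a turn outside -1 to 1 is refused whole. A call with a gripper value outside its range is refused whole. The fingers move at their own pace and stop on an object; the grip force is fixed at half the most. Time passes only in rows, so rows that do not move let the fingers close. It gives the time, the measured TCP pose, the force, the opening and the grip force at its end, in the units of the state.
- env.state(): the state, without advancing time (a new reading comes with each control period).
- read_camera(name): name is "scene" or "top" or "wrist"; returns a dict with "image" (400x640x3 uint8, red, green, blue), "fx", "fy", "cx", "cy" (pixels), "D" ([k1, k2, p1, p2, k3] as OpenCV has them; the pictures are not rectified), "rvec" (rotation vector, rad) and "tvec" (3), from world to camera coordinates, as OpenCV has them. Camera axes: x right, y down, z forward; pixel columns grow to the right and rows downward; lengths in mm; the calibration is good to about 2 mm. A picture is of the moment at which its call begins. There is no depth.
- env.job_done(): hands the job in; it is judged then, once.
Trained networks look in a picture, given as the dict that the camera call returned (one of the last four; its "shot" number tells which), for a name from the list of things; names that differ only in an ending like _2 or _b are one class to them, and where a whole thing is asked for, a point or a joint stands for the part that bears it (a point fixed in the world has none). Each returns a list of dicts, best first, with "confidence" (0 to 1); they miss things now and then, are a little off and sometimes report something else, mostly with a low value. They report only what shows in the picture. A call takes as long as a camera call. They do not tell look-alikes from the thing itself.
- search_frame(thing, picture): "at" ([column, row] in pixels, amid what is visible of it).
- cut_out(thing, picture): "region" (400x640 bool, what is visible of it) and "at" ([column, row] in pixels, amid what is visible of it).
The state is a dict: "t": time; "joints": joint angles; "qvel": joint speeds; "tau": joint torques, N m; "eef_pos": TCP position; "tcp_rot": TCP orientation; "ft_force": force on the tool from outside, world axes, zero at the start; "moment": the same for the moment, N m; "opening": opening from 0.0 (shut) to 1.0 (fully open); "grip_force": force on a finger pad.
Only numpy, scipy, OpenCV 4.12 (cv2) and the standard library are available. Lean on these libraries where they do the work, as an engineer would, in place of code of your own. Each camera call takes 0.05 s, during which the arm holds its last target. There are 200 camera calls.

TASK

Open the air valve to half (45 degrees, the red end of its blue bar at the yellow mark on the dial) and let go of it; then turn the button carousel until the red cup sits squarely under the fixed brass air nozzle at the front, and keep hold of the turntable (its walnut knob is made for this) so that it stays still there. Finish while still holding it, and leave the things lying around alone.

Things in the scene. Friction and masses are not known exactly. Their poses are not given: they have to be found in the camera images.
- valve_base: Fixed brass ball valve on a grey foot 130 x 90 mm, with a flat white dial of 132 mm diameter, top at height 72 mm. Origin: foot's underside, on the vertical axis of the valve bar. x along the pipe, z up. On the dial a broad yellow mark midway between -y and +x (half open), black marks at -y (closed), +x (fully open) and the quarters. Stands left or right of the carousel
- valve (a joint): Opening angle of the valve, rad: 0 closed (red end of the bar towards -y of valve_base), grows counter-clockwise seen from above to 1.57 fully open (red end towards +x). Half open is 0.785. Stiff enough to stay where it is left (about 0.08 N m)
- valve_bar (a point): Centre of the blue bar handle of the valve, on the vertical valve axis, at height 96 mm. The bar is 90 mm long, 14 mm thick, 32 mm tall (height 80 to 112 mm, free gap of 8 mm to the dial) and turns about its middle; one end is red
- valve_red_end (a point): Middle of the red end of the valve bar, 39 mm from the valve axis along the bar, at height 96 mm; turns with the bar
- carousel_base: Fixed grey base of the button carousel, disc of 200 mm diameter. Origin: on the table under the vertical turning axis. -x points to the front, where a foot reaches out to 185 mm and carries the brass nozzle tube (165 to 108 mm from the axis, at most 140 mm high)
- turntable: Beech turntable, 244 mm diameter, top at height 34 mm, turns about carousel_base's vertical axis (no stops within a full turn, friction 0.04 N m, stays where left). Five open cups, 60 mm wide, rims at height 98 mm, evenly spaced, centres 80 mm from the axis: one red, four white or light grey. A round walnut knob on a post in the middle. Origin: on the axis, on the table; -x points to the red cup
- marked_cup (a point): Centre of the red cup's mouth (the cup is red inside and out and holds red buttons), 80 mm from the axis, at height 100 mm; turns with the turntable
- front (a point): Fixed point at the front of the carousel, 80 mm from the axis on the nozzle's side, height 100 mm: where the centre of the red cup's mouth must come
- carousel_knob (a point): Centre of the round walnut knob, on the turning axis: 38 mm diameter, 40 mm tall, from height 140 to 180 mm; this point at 160 mm
- button_box: Red lacquer button box, 94 x 134 x 54 mm, loose. Origin: centre of its underside. Leave alone
- tape_case: Chrome tape measure case, 58 x 52 x 26 mm, loose. Origin: centre of its underside. Leave alone
- awl: Awl with walnut handle, 162 mm long, 28 mm thick, lying, loose. x: along it to the point. Origin: under its middle, on the table. Leave alone
- buckle_ring: Steel key ring with spare buckles lying flat, about 85 mm, loose. Leave alone
- thread_spool: Upright spool of blue thread, 40 mm diameter, 50 mm tall, loose. Leave alone
- pin_dish: Chrome pin dish, 90 mm diameter, 22 mm tall, loose. Leave alone
- snap_jar: Small glass jar of snaps, 52 mm diameter, 70 mm tall, loose. Leave alone
There are look-alikes about, which are no part of the job. What is shaped like the valve_base but orange or turquoise is not meant.

How it is judged:
By the outcome, as a careful person would: the job done as asked, in the order asked, and still so for the second after the job is handed in, while the arm keeps its last pose, push and grip.
It also fails if it takes over 72 s, if anything falls off the work surface, if the arm or the gripper's body presses on something with over 40 N, if the wrist force passes 120 N, or if a joint passes its speed limit or range.

## Working session

There is one attempt and no reset: what is moved stays moved. The work goes in short steps, Python scripts to look and compute and a tool call to move; the robot and the scene stay as the last step left them, time stands still between calls to the robot, and variables do not carry over. Pictures are saved under pics/ and viewed, at most 10 in all, crops included, and the job is handed in when it is done.

Besides the shell and the picture viewer there is one more tool, called after "Request:" in YAML: its name, and indented under it one key for each argument. move_arm: Moves the arm, as the interface text tells. Its arguments: {"type":"object","properties":{"commands":{"type":"array","items":{"type":"array"}}},"required":["commands"]}

```bash
mkdir -p pics
cat > h.py <<'E'
import numpy as np, cv2
from cell import env, read_camera, search_frame, cut_out
def ray(p,px,z):
    K=np.array([[p['fx'],0,p['cx']],[0,p['fy'],p['cy']],[0,0,1.]])
    u=cv2.undistortPoints(np.array([[px]],float),K,np.array(p['D'],float))[0,0]
    R=cv2.Rodrigues(np.array(p['rvec'],float))[0];t=np.array(p['tvec'],float).ravel()
    c=-R.T@t;d=R.T@np.array([u[0],u[1],1]);return c+d*(z-c[2])/d[2]
def proj(p,P):
    K=np.array([[p['fx'],0,p['cx']],[0,p['fy'],p['cy']],[0,0,1.]])
    return cv2.projectPoints(np.array(P,float).reshape(-1,1,3),np.array(p['rvec'],float),np.array(p['tvec'],float),K,np.array(p['D'],float))[0].reshape(-1,2)
def save(n,im): cv2.imwrite('pics/'+n,im[...,::-1])
E
python3 - <<'E'
from h import *
Z={'valve_base':72,'valve_bar':112,'valve_red_end':112,'turntable':34,'marked_cup':98,'carousel_knob':180}
for c in ('top','scene'):
    p=read_camera(c); save(c+'1.png',p['image'])
    for n,z in Z.items():
        for r in search_frame(n,p)[:3]: print(c,n,np.round(r['at']),round(r['confidence'],2),np.round(ray(p,r['at'],z)))
E
```

```text
top valve_base [189. 292.] 0.97 [279. 378.  72.]
top valve_base [246. 195.] 0.9 [575. 221.  72.]
top valve_base [254. 253.] 0.9 [400. 190.  72.]
top valve_bar [253. 255.] 0.66 [394. 186. 112.]
top valve_bar [188. 294.] 0.63 [277. 372. 112.]
top valve_bar [242. 189.] 0.61 [587. 226. 112.]
top valve_red_end [256. 255.] 0.74 [392. 178. 112.]
top valve_red_end [242. 190.] 0.58 [584. 225. 112.]
top valve_red_end [189. 293.] 0.57 [279. 368. 112.]
top turntable [392. 213.] 0.97 [ 533. -230.   34.]
top marked_cup [380. 140.] 0.16 [ 751. -184.   98.]
top carousel_knob [394. 211.] 0.77 [ 520. -211.  180.]
scene valve_base [330. 137.] 0.89 [304. 361.  72.]
scene valve_base [374. 187.] 0.8 [618. 187.  72.]
scene valve_base [422. 167.] 0.71 [680. 399.  72.]
scene valve_bar [372. 174.] 0.74 [600. 194. 112.]
scene valve_bar [422. 153.] 0.71 [661. 424. 112.]
scene valve_bar [320. 160.] 0.46 [422. 152. 112.]
scene valve_red_end [329. 127.] 0.71 [297. 363. 112.]
scene valve_red_end [319. 160.] 0.66 [418. 150. 112.]
scene valve_red_end [372. 171.] 0.6 [592. 210. 112.]
scene turntable [266. 250.] 0.81 [ 530. -231.   34.]
scene carousel_knob [269. 248.] 0.87 [ 647. -338.  180.]
scene carousel_knob [345. 234.] 0.66 [ 757. -178.  180.]
```

View pics/top1.png

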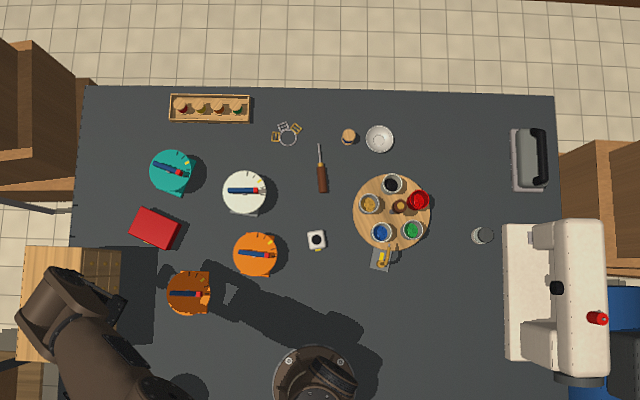

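View pics/scene1.png

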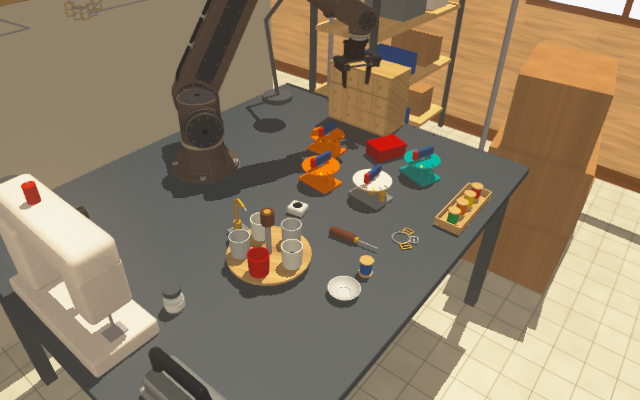

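Top view: look-alikes are turquoise (170,172), orange (255,254) and orange (189,292). The white dial at (245,191) is the right valve. Its red end is near (261,190). The carousel knob is at (400,206), the red cup at (418,200) and the nozzle at (383,257). Next is one close crop with the measurements.

Run:
```python
from h import *
p=read_camera('top'); im=p['image']
def zoom(x0,y0,x1,y1,f): return cv2.resize(im[y0:y1,x0:x1],None,fx=f,fy=f,interpolation=cv2.INTER_CUBIC)
a=zoom(205,155,285,235,5); b=zoom(345,165,445,275,5)
h=max(a.shape[0],b.shape[0]); a=cv2.copyMakeBorder(a,0,h-a.shape[0],0,0,0); b=cv2.resize(b,(400,h*400//b.shape[1] if 0 else h))
save('crop1.png',np.hstack([a,b[:, :400]]))
hsv=cv2.cvtColor(im,cv2.COLOR_RGB2HSV)
def cen(m,x0,y0,x1,y1,z,n):
    k=np.zeros(m.shape,bool);k[y0:y1,x0:x1]=1;ys,xs=np.nonzero(m&k)
    print(n,len(xs),xs.mean(),ys.mean(),np.round(ray(p,(xs.mean(),ys.mean()),z)))
H,S,V=[hsv[...,i].astype(int) for i in range(3)]
v=(215,160,275,220)
white=(S<40)&(V>150)
cen((H>100)&(H<130)&(S>100),*v,112,'blue')
cen(((H<8)|(H>172))&(S>120),*v,112,'red')
cen((H>18)&(H<35)&(S>100),*v,72,'yellow')
ys,xs=np.nonzero(white[160:220,215:275]);pts=np.c_[xs+215,ys+160].astype(np.float32)
e=cv2.fitEllipse(cv2.convexHull(pts));print('dial',e,ray(p,e[0],72))
cen(((H<8)|(H>172))&(S>120),345,165,445,250,98,'redcup')
for r in cut_out('turntable',p)[:1]:
    c=max(cv2.findContours(r['region'].astype(np.uint8),0,2)[0],key=cv2.contourArea);e=cv2.fitEllipse(c);print(e,ray(p,e[0],34))
for x in ([620,221,72],[533,-230,34]):print(proj(p,x))
q=read_camera('wrist');R=cv2.Rodrigues(np.array(q['rvec'],float))[0];s=env.state();print('wristcam',-R.T@np.array(q['tvec']).ravel(),R[2],s['eef_pos'],s['tcp_rot'],s['t'],q['fx'])
```

```text
blue 124 240.09677419354838 189.98387096774192 [583. 232. 112.]
red 28 255.25 189.96428571428572 [584. 187. 112.]
yellow 13 259.0 180.3846153846154 [621. 182.  72.]
dial ((243.67247009277344, 191.6476287841797), (42.63746643066406, 43.83651351928711), 44.788978576660156) [584.87340734 227.47246148  72.        ]
redcup 382 417.0418848167539 199.91361256544502 [ 567. -296.   98.]
[[246.27069904 180.36405314]]
[[391.46621996 213.11183094]]
wristcam [208.33106729 594.85926535 384.55036805] [ 0.23530692 -0.11503534 -0.96508939] [274.54264418 561.47528314 404.74896775] [ 3.14147995e+00 -1.11659821e-05  2.68673490e+00] 0.85 275.7997392884497
```

View pics/crop1.png

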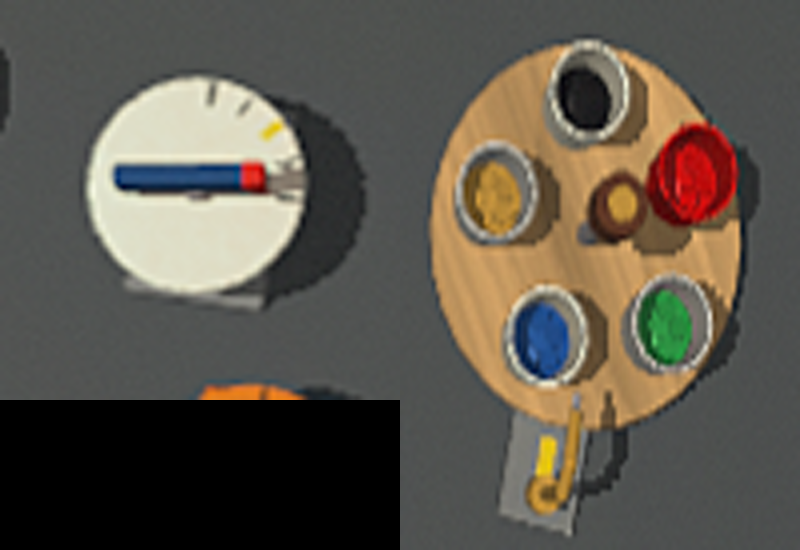

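Crop: the white dial has its bar pointing −y with the red end at crop (252,177). The yellow mark is at (272,130). The knob, red cup and nozzle are clear on the right. I'll go above the valve and align to the bar.

Request:
move_arm:
  commands:
    - [[0.74, -0.8, 0], -1, 1]
    - [[0.74, -0.8, 0], -1, 1]
    - [[0.74, -0.8, 0], -1, 1]
    - [[0.74, -0.8, 0], -1, 1]
    - [[0.74, -0.8, 0], -1, 1]
    - [[0.74, -0.8, 0], -1, 1]
    - [[0.74, -0.8, 0], -1, 1]
    - [[0.74, -0.8, 0], -1, 1]
    - [[0.74, -0.8, 0], -1, 1]
    - [[0.74, -0.8, 0], -1, 1]
    - [[0.74, -0.8, 0], -1, 1]
    - [[0.74, -0.8, 0], -1, 1]
    - [[0.74, -0.8, 0], -1, 1]
    - [[0.74, -0.8, 0], -1, 1]
    - [[0, 0, 0], 0, 1]
    - [[0, 0, 0], 0, 1]

```text
t: 2.18
eef_pos: [586.1, 224.2, 404.4]
tcp_rot: [-3.141, 0.0, 1.565]
ft_force: [-0.2, -0.2, 0.7]
opening: 0.998
grip_force: 0.0
```

```bash
cat >> h.py <<'E'
def valve(p):
    im=p['image'];hsv=cv2.cvtColor(im,cv2.COLOR_RGB2HSV);H,S,V=[hsv[...,i].astype(int) for i in range(3)]
    R=cut_out('valve_base',p)
    o={}
    for n,m,z in (('blue',(H>100)&(H<130)&(S>100),112),('red',((H<8)|(H>172))&(S>120),112),('yellow',(H>20)&(H<35)&(S>100),72),('white',(S<40)&(V>140),72)):
        u=proj(p,[585,227,72])[0];k=np.zeros(m.shape,np.uint8);cv2.circle(k,(int(u[0]),int(u[1])),110,1,-1)
        m=(m&(k>0)).astype(np.uint8)
        c=cv2.findContours(m,0,2)[0]
        if not c: continue
        c=max(c,key=cv2.contourArea);M=cv2.moments(c)
        if M['m00']<1: continue
        a=(M['m10']/M['m00'],M['m01']/M['m00']);e=cv2.minAreaRect(c)
        o[n]=ray(p,a,z)[:2];print(n,M['m00'],np.round(a),np.round(o[n],1),[np.round(ray(p,x,z)[:2]) for x in cv2.boxPoints(e)])
        if n=='white': e=cv2.fitEllipse(cv2.convexHull(c));print('ell',ray(p,e[0],72),e)
    return o
E
python3 - <<'E'
from h import *
p=read_camera('wrist');save('w1.png',p['image']);valve(p)
p=read_camera('top');valve(p)
E
```

```text
blue 843.0 [315. 191.] [586.2 236.6] [array([579., 274.]), array([591., 274.]), array([594., 196.]), array([581., 195.])]
red 130.0 [316. 236.] [587.4 188. ] [array([581., 194.]), array([594., 194.]), array([594., 182.]), array([580., 182.])]
yellow 49.5 [344. 228.] [621.1 181.7] [array([614., 185.]), array([619., 189.]), array([628., 178.]), array([623., 174.])]
white 9987.0 [315. 188.] [586.3 231.1] [array([524., 293.]), array([649., 293.]), array([655., 161.]), array([516., 162.])]
ell [586.32346493 231.66783708  72.        ] ((315.2215881347656, 187.63955688476562), (112.79175567626953, 115.98970031738281), 100.5461654663086)
blue 81.0 [164. 167.] [649.7 463.8] [array([656., 502.]), array([670., 497.]), array([644., 429.]), array([630., 434.])]
red 1154.0 [157. 228.] [464.5 472.7] [array([452., 562.]), array([535., 526.]), array([477., 400.]), array([395., 436.])]
yellow 22.5 [202. 110.] [843.1 370.6] [array([841., 388.]), array([859., 365.]), array([846., 354.]), array([827., 377.])]
white 117.5 [256. 181.] [619.3 190.9] [array([646., 220.]), array([659., 184.]), array([598., 162.]), array([585., 197.])]
ell [618.52404657 190.95525005  72.        ] ((256.0495300292969, 181.03663635253906), (11.978528022766113, 22.61504554748535), 139.89137268066406)
```

View pics/w1.png

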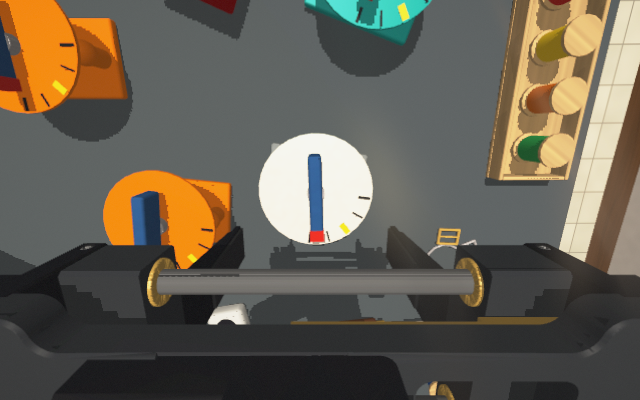

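The wrist view shows the white dial at (315,188), the bar with its red end at (316,236), the yellow mark at (344,228) and black marks around it. I'll measure the mark angles precisely.

Run:
```python
from h import *
p=read_camera('wrist');im=p['image'].astype(int)
for c in ((586.3,230.5),(586.5,228.5)):
    for r in (52,56,60):
        a=np.arange(-130,20,1.);P=[[c[0]+r*np.cos(np.radians(t)),c[1]+r*np.sin(np.radians(t)),72] for t in a]
        u=proj(p,P).astype(np.float32)
        b=cv2.remap(p['image'],u[None,:,0],u[None,:,1],cv2.INTER_LINEAR)[0].astype(int)
        print(c,r,[(int(t),*x.tolist()) for t,x in zip(a,b) if x.min()<190])
```

```text
(586.3, 230.5) 52 [(-98, 227, 194, 178), (-97, 194, 133, 127), (-96, 142, 71, 97), (-95, 134, 78, 111), (-94, 136, 83, 118), (-93, 141, 84, 120), (-92, 148, 85, 119), (-91, 151, 83, 116), (-90, 151, 83, 115), (-89, 152, 84, 116), (-88, 149, 85, 118), (-87, 150, 83, 117), (-86, 151, 82, 115), (-85, 147, 84, 119), (-84, 138, 89, 129), (-83, 139, 85, 125), (-82, 140, 76, 109), (-81, 150, 78, 99), (-80, 197, 128, 123), (-79, 227, 198, 184), (-34, 198, 188, 170), (-33, 191, 182, 166), (-13, 186, 176, 157), (-12, 109, 104, 93), (-11, 77, 74, 67), (-10, 118, 113, 104)]
(586.3, 230.5) 56 [(-98, 175, 151, 134), (-97, 207, 66, 58), (-96, 231, 49, 39), (-95, 241, 50, 38), (-94, 241, 50, 38), (-93, 242, 51, 39), (-92, 241, 50, 38), (-91, 242, 51, 38), (-90, 241, 50, 37), (-89, 241, 49, 37), (-88, 241, 49, 36), (-87, 242, 50, 38), (-86, 242, 51, 38), (-85, 241, 50, 38), (-84, 241, 50, 37), (-83, 241, 50, 38), (-82, 241, 51, 38), (-81, 239, 67, 55), (-80, 231, 118, 103), (-79, 228, 185, 167), (-77, 201, 191, 170), (-76, 149, 141, 126), (-75, 176, 169, 155), (-58, 246, 239, 134), (-57, 246, 236, 59
[... 2717 characters left out ...]
, (-98, 79, 75, 72), (-97, 149, 44, 42), (-96, 227, 48, 40), (-95, 241, 50, 38), (-94, 241, 50, 37), (-93, 241, 50, 37), (-92, 242, 51, 38), (-91, 241, 50, 37), (-90, 241, 50, 38), (-89, 241, 50, 38), (-88, 242, 51, 38), (-87, 241, 50, 37), (-86, 241, 51, 39), (-85, 241, 50, 37), (-84, 242, 51, 38), (-83, 241, 50, 38), (-82, 240, 59, 47), (-81, 230, 90, 76), (-80, 215, 149, 133), (-76, 151, 142, 128), (-75, 151, 144, 131), (-57, 246, 240, 174), (-56, 246, 236, 86), (-55, 246, 235, 36), (-54, 246, 235, 38), (-53, 246, 235, 38), (-52, 246, 234, 38), (-51, 245, 229, 57), (-50, 245, 235, 160), (-32, 150, 142, 126), (-31, 151, 143, 128), (-10, 140, 131, 117), (-9, 84, 79, 71), (-8, 109, 104, 94)]
```

Marks at −98 (hidden), −75.6, −53 (yellow), −31 and −8 degrees match 22.5° spacing with the axis at about (586.3,227.7). The bar is at −88.4°. I'll lower and grip.

Request:
move_arm:
  commands:
    - [[0, 0.12, -0.88], 0.4, 1]
    - [[0, 0, -0.88], 0, 1]
    - [[0, 0, -0.88], 0, 1]
    - [[0, 0, -0.88], 0, 1]
    - [[0, 0, -0.88], 0, 1]
    - [[0, 0, 0], 0, 1]
    - [[0, 0, 0], 0, -1]
    - [[0, 0, 0], 0, -1]
    - [[0, 0, 0], 0, -1]
    - [[0, 0, 0], 0, -1]
    - [[0, 0, 0], 0, -1]
    - [[0, 0, 0], 0, -1]
    - [[0, 0, 0], 0, -1]
    - [[0, 0, 0], 0, -1]
    - [[0, 0, 0], 0, -1]
    - [[0, 0, 0], 0, -1]

```text
t: 3.77
eef_pos: [585.4, 229.1, 272.7]
tcp_rot: [3.142, 0.0, 1.599]
ft_force: [-0.3, 0.6, 0.1]
opening: 0.354
grip_force: 0.0
```

Request:
move_arm:
  commands:
    - [[0, 0, 0], 0, -1]
    - [[0, 0, 0], 0, -1]
    - [[0, 0, 0], 0, -1]
    - [[0, 0, 0], 0, -1]
    - [[0, 0, 0], 0, -1]
    - [[0, 0, 0], 0, -1]
    - [[0, 0, 0], 0, -1]
    - [[0, 0, 0], 0, -1]
    - [[0, 0, 0], 0, -1]
    - [[0, 0, 0], 0, -1]

```text
t: 4.6
eef_pos: [586.0, 229.1, 272.8]
tcp_rot: [3.139, -0.0, 1.599]
ft_force: [5.8, -0.1, -2.3]
opening: 0.145
grip_force: 30.0
```

Request:
move_arm:
  commands:
    - [[0.02, -0.03, 0], 0.65, -1]
    - [[0, 0, 0], 0.65, -1]
    - [[0, 0, 0], 0.65, -1]
    - [[0, 0, 0], 0.65, -1]
    - [[0, 0, 0], 0.65, -1]
    - [[0, 0, 0], 0.65, -1]
    - [[0, 0, 0], 0.65, -1]
    - [[0, 0, 0], 0.65, -1]
    - [[0, 0, 0], 0.65, -1]
    - [[0, 0, 0], 0.65, -1]
    - [[0, 0, 0], 0.65, -1]
    - [[0, 0, 0], 0.6, -1]
    - [[0, 0, 0], 0, -1]
    - [[0, 0, 0], 0, -1]
    - [[0, 0, 0], 0, -1]

```text
t: 5.85
eef_pos: [585.2, 228.5, 272.7]
tcp_rot: [-3.14, -0.001, 2.219]
ft_force: [-6.9, 1.2, 1.7]
opening: 0.143
grip_force: 30.0
```

Release, rise and check.

Request:
move_arm:
  commands:
    - [[0, 0, 0], 0, 1]
    - [[0, 0, 0], 0, 1]
    - [[0, 0, 0], 0, 1]
    - [[0, 0, 0], 0, 1]
    - [[0, 0, 0], 0, 1]
    - [[0, 0, 0], 0, 1]
    - [[0, 0, 0], 0, 1]
    - [[0, 0, 0], 0, 1]
    - [[0, 0, 0], 0, 1]
    - [[0, 0, 0], 0, 1]
    - [[0, 0, 0.9], 0, 1]
    - [[0, 0, 0.9], 0, 1]
    - [[0, 0, 0.9], 0, 1]
    - [[0, 0, 0.9], 0, 1]
    - [[0, 0, 0.9], 0, 1]
    - [[0, 0, 0], 0, 1]
    - [[0, 0, 0], 0, 1]

```text
t: 7.27
eef_pos: [585.8, 228.2, 409.1]
tcp_rot: [3.139, 0.001, 2.219]
ft_force: [-0.2, 0.4, 0.5]
opening: 1.001
grip_force: 0.0
```

Run:
```python
from h import *
p=read_camera('wrist');save('w2.png',p['image'][80:300,180:460].repeat(2,0).repeat(2,1));valve(p)
hsv=cv2.cvtColor(p['image'],cv2.COLOR_RGB2HSV)
# marks angles
for c in ((586.3,227.7),):
  for r in (56,60):
    a=np.arange(-130,20,1.);u=proj(p,[[c[0]+r*np.cos(np.radians(t)),c[1]+r*np.sin(np.radians(t)),72] for t in a]).astype(np.float32)
    b=cv2.remap(p['image'],u[None,:,0],u[None,:,1],cv2.INTER_LINEAR)[0].astype(int)
    print(r,[(int(t),*x.tolist()) for t,x in zip(a,b) if x.min()<170])
```

```text
blue 808.5 [314. 194.] [581.  234.2] [array([554., 261.]), array([562., 268.]), array([610., 205.]), array([601., 198.])]
red 115.0 [313. 238.] [609.8 195.8] [array([608., 187.]), array([601., 197.]), array([612., 205.]), array([619., 195.])]
white 7942.5 [314. 186.] [581.5 234.4] [array([511., 175.]), array([532., 300.]), array([658., 286.]), array([646., 149.])]
ell [582.55408989 231.58471467  72.        ] ((313.29559326171875, 188.73204040527344), (111.7265853881836, 115.35645294189453), 150.4333953857422)
56 [(-98, 109, 103, 96), (-97, 115, 109, 100), (-76, 190, 179, 159), (-75, 164, 154, 139), (-69, 199, 185, 164), (-68, 199, 184, 164), (-67, 198, 184, 163), (-66, 199, 184, 163), (-65, 200, 185, 164), (-64, 200, 186, 165), (-63, 201, 186, 165), (-62, 228, 152, 134), (-61, 244, 100, 84), (-60, 247, 58, 44), (-59, 247, 57, 44), (-58, 247, 58, 44), (-57, 247, 58, 44), (-56, 247, 58, 44), (-55, 247, 58, 44), (-54, 247, 57, 43), (-53, 247, 57, 43), (-52, 247, 58, 43), (-51, 247, 58, 43), (-50, 247, 58, 43), (-49, 247, 58, 45), (-48, 247, 57, 43), (-47, 245, 57, 43), (-46, 243, 71, 58
[... 405 characters left out ...]
185, 165), (-63, 200, 185, 165), (-62, 208, 176, 156), (-61, 241, 133, 117), (-60, 246, 68, 54), (-59, 247, 57, 43), (-58, 247, 58, 43), (-57, 247, 58, 43), (-56, 247, 58, 43), (-55, 247, 59, 43), (-54, 247, 57, 43), (-53, 247, 58, 44), (-52, 247, 57, 43), (-51, 247, 58, 44), (-50, 243, 55, 42), (-49, 225, 47, 37), (-48, 178, 39, 32), (-47, 178, 39, 32), (-46, 183, 74, 65), (-45, 191, 128, 113), (-44, 198, 171, 151), (-43, 201, 187, 165), (-42, 201, 186, 164), (-41, 200, 185, 164), (-40, 199, 185, 164), (-39, 199, 185, 164), (-38, 199, 185, 164), (-37, 199, 185, 164), (-36, 200, 186, 165), (-31, 178, 168, 152), (-30, 128, 122, 111), (-9, 149, 141, 128), (-8, 91, 88, 82), (-7, 181, 177, 166)]
```

View pics/w2.png

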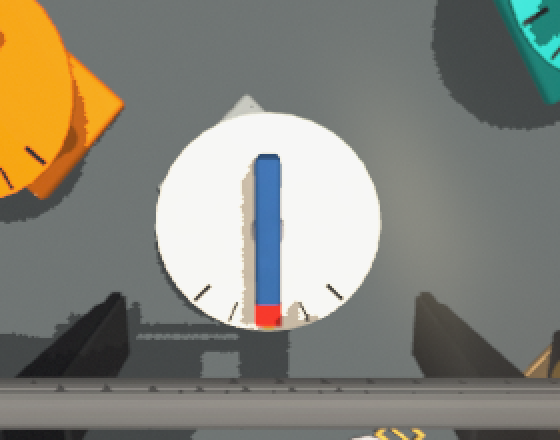

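The bar now points at −53.0°, with the marks at −75.2 and −30.6 either side, so the valve is half open and released. On to the carousel, offset so the camera sees all of it.

Request:
move_arm:
  commands:
    - [[0, -0.98, 0], 0, 1]
    - [[0, -0.98, 0], 0, 1]
    - [[0, -0.98, 0], 0, 1]
    - [[0, -0.98, 0], 0, 1]
    - [[0, -0.98, 0], 0, 1]
    - [[0, -0.98, 0], 0, 1]
    - [[0, -0.98, 0], 0, 1]
    - [[0, -0.98, 0], 0, 1]
    - [[0, -0.98, 0], 0, 1]
    - [[0, -0.98, 0], 0, 1]
    - [[0, -0.98, 0], 0, 1]
    - [[0, -0.98, 0], 0, 1]
    - [[0, -0.98, 0], 0, 1]
    - [[0, -0.98, 0], 0, 1]
    - [[0, -0.98, 0], 0, 1]
    - [[0, -0.98, 0], 0, 1]
    - [[0, -0.98, 0], 0, 1]
    - [[0, -0.98, 0], 0, 1]
    - [[0, 0, 0], 0, 1]
    - [[0, 0, 0], 0, 1]

```text
t: 9.03
eef_pos: [585.6, -302.3, 405.8]
tcp_rot: [-3.141, -0.003, 2.217]
ft_force: [-0.5, 0.3, -0.7]
opening: 1.0
grip_force: 0.0
```

Run:
```python
from h import *
p=read_camera('wrist');save('w3.png',p['image'])
for n,z in (('turntable',34),('carousel_knob',180),('marked_cup',98),('carousel_base',10)):
    for r in cut_out(n,p)[:2]:
        c=max(cv2.findContours(r['region'].astype(np.uint8),0,2)[0],key=cv2.contourArea);e=cv2.fitEllipse(cv2.convexHull(c)) if len(c)>5 else (r['at'],0)
        print(n,round(r['confidence'],2),np.round(r['at']),cv2.boundingRect(c),np.round(ray(p,r['at'],z),1),np.round(ray(p,e[0],z),1))
```

```text
turntable 0.89 [320. 107.] (212, 0, 209, 220) [ 530.6 -219.7   34. ] [ 531.6 -216.8   34. ]
carousel_knob 0.61 [317. 110.] (212, 0, 208, 220) [ 535.  -231.9  180. ] [ 535.8 -228.   180. ]
marked_cup 0.87 [323. 108.] (212, 0, 208, 220) [ 535.7 -221.9   98. ] [ 533.1 -221.6   98. ]
carousel_base 0.63 [311. 103.] (199, 0, 222, 220) [ 517.5 -220.4   10. ] [ 510.  -212.4   10. ]
```

View pics/w3.png

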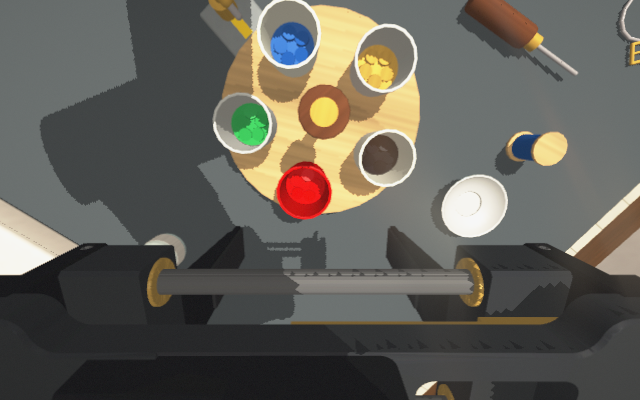

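The view shows the knob at (324,112), red cup at (304,191), blue (288,35), yellow (385,58), black (387,158), green (243,124), and the nozzle at (230,10), partly cut off. I'll fit the pentagon for the axis and red angle.

```bash
cat >> h.py <<'E'
from scipy.optimize import least_squares
def pent(p,px,a0,c0=(531,-228)):
    "px: rim centres, in order of growing world angle starting with the red one"
    P=np.array([ray(p,x,98)[:2] for x in px])
    k=np.array([0,1,2,3,4][:len(px)])*2*np.pi/5
    f=lambda v:(np.c_[v[0]+80*np.cos(v[2]+k),v[1]+80*np.sin(v[2]+k)]-P).ravel()
    r=least_squares(f,[*c0,a0]);print('axis',r.x[:2],'red deg',np.degrees(r.x[2]),'res',np.round(r.fun,1));return r.x
E
python3 - <<'E'
from h import *
p=read_camera('wrist')
pent(p,[(304,191),(387,158),(385.5,58),(288.5,35),(243,124)],-1.05)
for px,z in (((324,112),180),((324,112),160)): print(ray(p,px,z))
# top picture: tube & tip
q=read_camera('top')
for px in ((381.25,263.4),(388.75,245)):
  for z in (20,120,140): print(px,z,np.round(ray(q,px,z)))
E
```

```text
axis [ 540.25509596 -227.58937603] red deg -65.74906432413393 res [ 1.2 -0.8 -0.   0.3  0.2 -0.5 -0.7  0.9 -0.6 -0. ]
[ 540.20439815 -227.74132409  180.        ]
[ 540.07232938 -226.54021722  160.        ]
(381.25, 263.4) 20 [ 377. -200.   20.]
(381.25, 263.4) 120 [ 376. -185.  120.]
(381.25, 263.4) 140 [ 376. -182.  140.]
(388.75, 245) 20 [ 434. -224.   20.]
(388.75, 245) 120 [ 429. -207.  120.]
(388.75, 245) 140 [ 428. -203.  140.]
```

Request:
move_arm:
  commands:
    - [[-0.15, 0.25, 0], 1, 1]
    - [[-0.15, 0.25, 0], 1, 1]
    - [[-0.15, 0.25, 0], 1, 1]
    - [[-0.15, 0.25, 0], 1, 1]
    - [[-0.15, 0.25, 0], 1, 1]
    - [[-0.15, 0.25, 0], 1, 1]
    - [[-0.15, 0.25, 0], 1, 1]
    - [[-0.15, 0.25, 0], 1, 1]
    - [[-0.15, 0.25, 0], 1, 1]
    - [[-0.15, 0.25, 0], 1, 1]
    - [[0, 0, 0], 0, 1]
    - [[0, 0, 0], 0, 1]

```text
t: 10.38
eef_pos: [541.0, -225.6, 408.1]
tcp_rot: [-3.141, 0.001, 3.017]
ft_force: [-0.1, -0.5, -0.2]
opening: 1.0
grip_force: 0.0
```

Run:
```python
from h import *
p=read_camera('wrist');save('w4.png',p['image'])
A=np.array([540.2,-227.6])
for a in (160,170,180):
    d=np.array([np.cos(np.radians(a)),np.sin(np.radians(a))])
    print(a,[(r,z,np.round(proj(p,[*(A+r*d),z])[0]).tolist()) for r,z in ((185,12),(125,12),(165,140),(108,130))])
```

```text
160 [(185, 12, [346.0, 36.0]), (125, 12, [335.0, 88.0]), (165, 140, [358.0, 11.0]), (108, 130, [339.0, 89.0])]
170 [(185, 12, [320.0, 32.0]), (125, 12, [318.0, 85.0]), (165, 140, [322.0, 5.0]), (108, 130, [318.0, 86.0])]
180 [(185, 12, [293.0, 33.0]), (125, 12, [300.0, 86.0]), (165, 140, [285.0, 7.0]), (108, 130, [296.0, 87.0])]
```

View pics/w4.png

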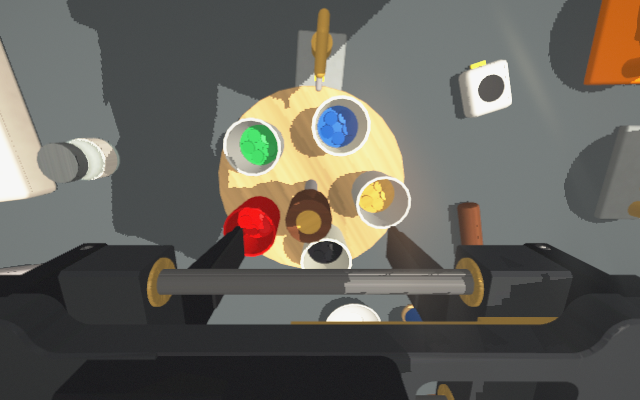

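The nozzle tube (322,12), tip (319,88) and foot centre (321,33) put the front at 169.7°. Red is at −65.7°, so it needs −124.5° (−2.17 rad). I'll turn +0.64 first, descend on the knob and grip.

Request:
move_arm:
  commands:
    - [[-0.01, -0.03, 0], 1, 1]
    - [[0, 0, 0], 1, 1]
    - [[0, 0, 0], 1, 1]
    - [[0, 0, 0], 1, 1]
    - [[0, 0, -0.63], 1, 1]
    - [[0, 0, -0.63], 1, 1]
    - [[0, 0, -0.63], 1, 1]
    - [[0, 0, -0.63], 1, 1]
    - [[0, 0, 0], 0, -1]
    - [[0, 0, 0], 0, -1]
    - [[0, 0, 0], 0, -1]
    - [[0, 0, 0], 0, -1]
    - [[0, 0, 0], 0, -1]
    - [[0, 0, 0], 0, -1]
    - [[0, 0, 0], 0, -1]
    - [[0, 0, 0], 0, -1]
    - [[0, 0, 0], 0, -1]
    - [[0, 0, 0], 0, -1]
    - [[0, 0, 0], 0, -1]
    - [[0, 0, 0], 0, -1]

```text
t: 12.1
eef_pos: [541.4, -228.5, 332.4]
tcp_rot: [-3.136, 0.001, -2.625]
ft_force: [7.3, -14.5, -6.2]
opening: 0.396
grip_force: 30.0
```

Request:
move_arm:
  commands:
    - [[0, 0, 0], 0, -1]
    - [[0, 0, 0], 0, -1]
    - [[0, 0, 0], 0, -1]
    - [[0, 0, 0], 0, -1]

```text
t: 12.43
eef_pos: [541.4, -228.5, 332.4]
tcp_rot: [-3.136, 0.001, -2.625]
ft_force: [8.2, -14.6, -7.0]
opening: 0.394
grip_force: 30.0
```

Request:
move_arm:
  commands:
    - [[0.02, -0.04, 0], 0, -1]
    - [[0, 0, 0], -0.8, -1]
    - [[0, 0, 0], -0.8, -1]
    - [[0, 0, 0], -0.8, -1]
    - [[0, 0, 0], -0.8, -1]
    - [[0, 0, 0], -0.8, -1]
    - [[0, 0, 0], -0.8, -1]
    - [[0, 0, 0], -0.8, -1]
    - [[0, 0, 0], -0.8, -1]
    - [[0, 0, 0], -0.8, -1]
    - [[0, 0, 0], -0.8, -1]
    - [[0, 0, 0], -0.8, -1]
    - [[0, 0, 0], -0.8, -1]
    - [[0, 0, 0], -0.8, -1]
    - [[0, 0, 0], -0.8, -1]
    - [[0, 0, 0], -0.8, -1]
    - [[0, 0, 0], -0.8, -1]
    - [[0, 0, 0], 0, -1]

```text
t: 13.93
eef_pos: [541.5, -231.0, 332.4]
tcp_rot: [-3.138, 0.006, 2.63]
ft_force: [0.2, -25.9, -7.4]
opening: 0.397
grip_force: 30.0
```

Request:
move_arm:
  commands:
    - [[0, 0, 0], -0.8, -1]
    - [[0, 0, 0], -0.8, -1]
    - [[0, 0, 0], -0.8, -1]
    - [[0, 0, 0], -0.8, -1]
    - [[0, 0, 0], -0.8, -1]
    - [[0, 0, 0], -0.8, -1]
    - [[0, 0, 0], -0.8, -1]
    - [[0, 0, 0], -0.8, -1]
    - [[0, 0, 0], -0.8, -1]
    - [[0, 0, 0], -0.8, -1]
    - [[0, 0, 0], -0.8, -1]
    - [[0, 0, 0], -0.8, -1]
    - [[0, 0, 0], -0.8, -1]
    - [[0, 0, 0], -0.8, -1]
    - [[0, 0, 0], -0.8, -1]
    - [[0, 0, 0], -0.8, -1]
    - [[0, 0, 0], -0.8, -1]
    - [[0, 0, 0], -0.8, -1]
    - [[0, 0, 0], 0, -1]
    - [[0, 0, 0], 0, -1]

```text
t: 15.6
eef_pos: [540.0, -230.3, 332.3]
tcp_rot: [-3.139, 0.004, 1.482]
ft_force: [-13.9, -19.3, 3.3]
opening: 0.395
grip_force: 30.0
```

Run:
```python
from h import *
p=read_camera('wrist');q=read_camera('scene');t=read_camera('top')
z=lambda im,x0,y0,x1,y1,f:cv2.resize(im[y0:y1,x0:x1],None,fx=f,fy=f,interpolation=cv2.INTER_CUBIC)
a=p['image'][0:300,0:640];b=np.hstack([z(q['image'],195,180,345,300,2),z(t['image'],330,150,470,270,2)])
b=cv2.copyMakeBorder(b,0,0,0,640-b.shape[1],0);save('w5.png',np.vstack([a,b]))
s=env.state();print(s['eef_pos'],s['tcp_rot'],s['ft_force'],s['joints'][5])
```

```text
[ 539.9787874  -230.30270458  332.31845679] [-3.13888806  0.00383687  1.48269166] [-13.0358751  -20.19778316   3.74431138] -0.4231526862911224
```

View pics/w5.png

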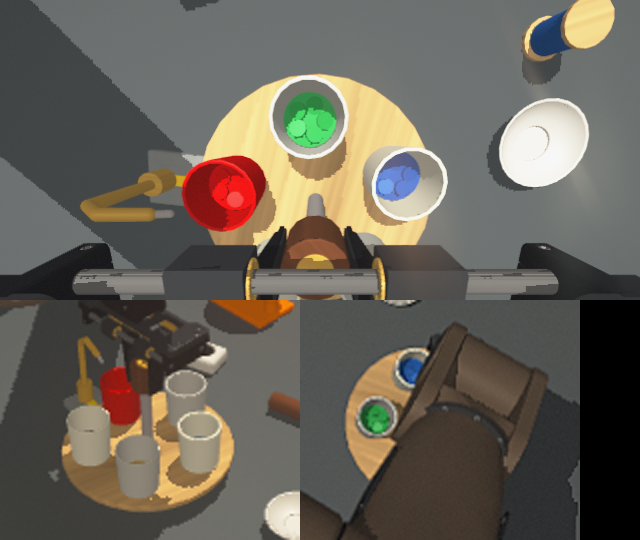

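Red now sits near the nozzle at wrist (222,193), with green at (309,117) and blue at (408,184). I'll work out the angle left over.

Run:
```python
from h import *
p=read_camera('wrist')
A=np.array([540.2,-227.6])
hsv=cv2.cvtColor(p['image'],cv2.COLOR_RGB2HSV)
for px,k in (((309,117.5),72),((408,184),144),((221,193),0)):
    P=ray(p,px,98)[:2]
    for a in (A,A+[0,-2.5]): d=P-a;print(px,np.hypot(*d),(np.degrees(np.arctan2(d[1],d[0]))+k)%360)
q=read_camera('scene')
ang=np.radians(np.arange(0,360,5))
def rim(a): c=A+80*np.array([np.cos(np.radians(a)),np.sin(np.radians(a))]);return [[c[0]+30*np.cos(t),c[1]+30*np.sin(t),98] for t in ang]
im=p['image'].copy()
def dr(im,p,f):
    for a,c in ((169.7,(255,255,0)),(169.7-72,(255,0,255)),(169.7-144,(255,0,255))):
        cv2.polylines(im,[np.int32(proj(p,rim(a))*16)],True,c,1,4 and 16,4)
dr(im,p,1)
for r,z in ((165,12),(185,12),(108,125),(165,140)): print(r,z,proj(p,[*(A+r*np.array([np.cos(np.radians(169.7)),np.sin(np.radians(169.7))])),z]))
save('w6.png',cv2.resize(im[50:260,60:460],None,fx=2,fy=2))
```

```text
(309, 117.5) 78.3206341222124 160.72317850918196
(309, 117.5) 80.82003258472055 160.7626710667016
(408, 184) 77.86583694450832 160.02426775551453
(408, 184) 78.59268880569932 161.77627954974508
(221, 193) 78.3923716252863 159.7356008538851
(221, 193) 79.29294436476609 158.0407067274598
165 12 [[166.93555777 179.57097268]]
185 12 [[148.61645423 177.91534847]]
108 125 [[165.08871512 216.37144118]]
165 140 [[ 65.21980905 215.94190006]]
```

View pics/w6.png

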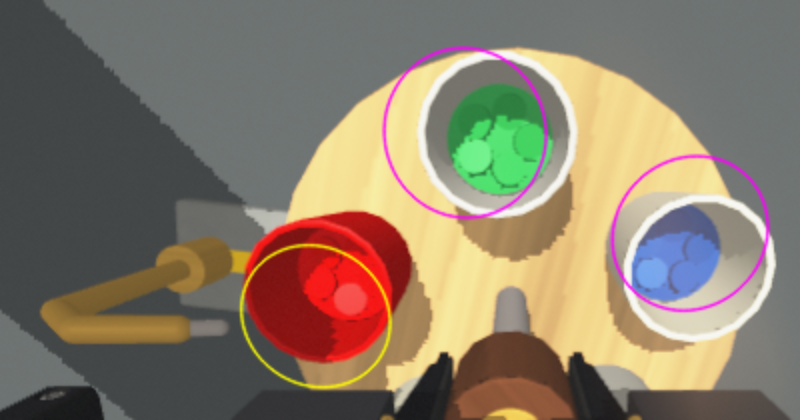

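Red is at about 160.5° against the front's 169.7°, so it overshot. I'll turn back +0.16 rad.

Request:
move_arm:
  commands:
    - [[-0.02, -0.03, 0], 0.4, -1]
    - [[0, 0, 0], 0.4, -1]
    - [[0, 0, 0], 0.4, -1]
    - [[0, 0, 0], 0.4, -1]
    - [[0, 0, 0], 0.4, -1]
    - [[0, 0, 0], 0, -1]
    - [[0, 0, 0], 0, -1]
    - [[0, 0, 0], 0, -1]

```text
t: 16.52
eef_pos: [539.8, -230.5, 332.4]
tcp_rot: [-3.14, 0.002, 1.643]
ft_force: [-9.4, -12.9, 2.1]
opening: 0.398
grip_force: 30.0
```

```bash
cat >> h.py <<'E'
def rims(p,A=np.array([540.2,-227.6]),front=169.7,name='o.png'):
    ang=np.radians(np.arange(0,360,5));im=p['image'].copy()
    for a,c in ((front,(255,255,0)),(front-72,(255,0,255)),(front-144,(255,0,255))):
        m=A+80*np.array([np.cos(np.radians(a)),np.sin(np.radians(a))])
        cv2.polylines(im,[np.int32(proj(p,[[m[0]+30*np.cos(t),m[1]+30*np.sin(t),98] for t in ang])*16)],True,c,1,16,4)
    save(name,cv2.resize(im[50:260,60:460],None,fx=2,fy=2))
E
python3 - <<'E'
from h import *
p=read_camera('wrist');rims(p,name='w7.png')
E
```

```text
(no output)
```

View pics/w7.png

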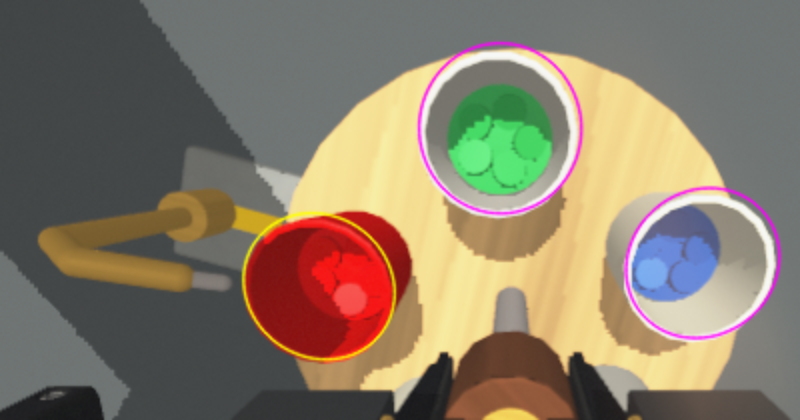

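The rims lie on the predicted circles, with red square at the front (169.7°) and the knob held at 30 N. I'm handing in.

```bash
python3 -c "
from cell import env
s=env.state();print(s['t'],s['grip_force'],s['ft_force']);print(env.job_done())"
```

```text
16.5667 29.99536246061325 [ -9.35845378 -13.57670571   3.28121942]
the job is handed in; nothing more can be done
None
```

The valve was set to half open and released, the red cup was turned under the nozzle to within about 1°, and the job was handed in at 16.6 s with the knob still gripped at 30 N; the result has not been reported back.

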